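# Pack the slide boxes by weight

### The arm

A 7-joint arm with a two-finger parallel gripper is mounted at the origin on the work surface. World frame = base frame: x ahead of the robot, y to its left, z up, the work surface at z = 0. Lengths are in m, angles in rad, forces in N, time in s.
With the tool pointing down it reaches from about 0.4 to 0.85 m from the base axis. Payload 4.5 kg.
Tool frame: the origin (TCP) lies between the finger pads; the fingertips stand 17 mm ahead of it and the grasp point (between the pads) lies 2 mm behind it (r.tip_extent is the distance from the TCP to the fingertips, in m); z points along the fingers, y is the line along which they close (so a half turn about z gives the same grasp; the last joint's range is limited). The gripper opens to 85 mm and grips with 20 to 120 N. Pads are 22 mm wide; open, the fingers measure 114 mm over their backs; the gripper's body (76 mm by 85 mm) begins 54 mm behind the grasp point. The pads swing forward as they close: fully open they stand 13 mm farther back than shut.
Start: joints at [-1.306, 0.689, -0.195, 1.565, 0.157, 0.902, -0.215], TCP at [0.143, 0.608, 0.248] pointing down, gripper open.
Joint ranges: [-3.01, 3.01], [-0.46, 2.08], [-1.47, 1.51], [0.13, 2.56], [-1, 4.14], [0.04, 2.09], [-2.66, 2.66]. Speed limits (rad/s): [2.57, 2.57, 3.14, 3.14, 3.14, 3.14, 3.14].

### API

Orientations are given as a unit quaternion [x, y, z, w].
In Python, from cell import r, eyes, job, search_frame, cut_out gives the robot as it stands.
- The arm moves only by the shell command python3 -m crank 'ROWS' [FORCE]. ROWS is a JSON object of lists of equal length, an entry for each row: "translation": the shift along the tool's x, y, z scaled (see below), a list of three; "dr": the turn, a rotation vector about the tool's x, y, z scaled (see below), a list of three; "jaw": the finger opening in mm, from 0 to 85.4. A call has 1 to 8 rows; each row is the pose to reach, as a shift and turn from the pose commanded when the call began, along the tool's axes at that moment; what a row does not reach only later rows make up. The controller multiplies each number of a shift by 0.25 m and each number of a turn by 90 degrees. A row lasts 1/8 s, in which the tool goes at most 62.5 mm and 10.7 degrees, less where a joint would pass 70% of its speed; a pose out of reach is approached as far as the arm can. A call with a number of a shift or a turn outside -1 to 1 is refused whole. A call with a gripper value outside its range is refused whole. The fingers move at their own pace and stop on an object; FORCE is the grip in N (left out, the last holds). Time passes only in rows, so rows that repeat a pose let the fingers close. It gives the time, the measured TCP pose, the force, the opening and the grip force at its end, in the units of the state.
- r.observe(): the state, without advancing time (a new reading comes with each control period).
- eyes.snapshot(name): name is "scene" or "top"; returns a dict with "frame" (400x640x3 uint8, blue, green, red), "z_map" (400x640 float32, m along the optical axis (not along the pixel's ray), 0 where there is no reading), "K" (3x3 intrinsics, pixels), "k1" (the pictures are not rectified: a ray, as slopes to the right and down, at radius r is drawn at 1 + k1 r^2 times it, then the intrinsics apply), "rvec" (rotation vector, rad) and "tvec" (3), from world to camera coordinates, as OpenCV has them. Camera axes: x right, y down, z forward; pixel columns grow to the right and rows downward; lengths in m; the calibration is good to about 2 mm. A picture is of the moment at which its call begins.
- job.sign_off(): hands the job in; it is judged then, once.
Trained networks look in a picture, given as the dict that the camera call returned (one of the last four; its "shot" number tells which), for a name from the list of things; names that differ only in an ending like _2 or _b are one class to them, and where a whole thing is asked for, a point or a joint stands for the part that bears it (a point fixed in the world has none). Each returns a list of dicts, best first, with "confidence" (0 to 1); they miss things now and then, are a little off and sometimes report something else, mostly with a low value. They report only what shows in the picture. A call takes as long as a camera call. They do not tell look-alikes from the thing itself.
- search_frame(picture, thing): "centre" ([x, y, z] in m, in world coordinates, good to about 4 mm: the middle of the surface that is visible of it).
- cut_out(picture, thing): "mask" (400x640 bool, what is visible of it).
The state is a dict: "t": time; "joints": joint angles; "qvel": joint speeds; "joint_torque": joint torques, N m; "tool_pos": TCP position; "eef_rot": TCP orientation; "ft_force": force on the tool from outside, world axes, zero at the start; "torque": the same for the moment, N m; "finger_gap": finger opening in m; "grasp_force": force on a finger pad.
Only numpy, scipy, OpenCV 4.12 (cv2) and the standard library are available. Lean on these libraries where they do the work, as an engineer would, in place of code of your own. Each camera call takes 0.05 s, during which the arm holds its last target. There are 200 camera calls.

### The job

Three white slide boxes that look alike lie on the bench, and only lifting them tells how full each one is. Pack all three flat in one pile in the steel carrying rack, the heaviest at the bottom, put in first, then the middle one and the lightest on top, lids up. There is glass inside: keep the boxes level, set them down gently without letting them drop, and leave the other things on the bench undisturbed.

Things in the scene. Friction and masses are not known exactly. Their poses are not given: they have to be found in the camera images.
- slidebox_a: closed white plastic slide box, 150 mm long (x), 64 wide (y), 46 tall (z), smooth sides, small steel clasp on one short end; lies flat, lid up; origin at centre of its underside. The three look the same but are filled differently: 0.19 to 0.87 kg, at least 0.15 kg between any two, balanced about the middle; its name says nothing of its weight
- slidebox_b: closed white plastic slide box, 150 mm long (x), 64 wide (y), 46 tall (z), smooth sides, small steel clasp on one short end; lies flat, lid up; origin at centre of its underside. The three look the same but are filled differently: 0.19 to 0.87 kg, at least 0.15 kg between any two, balanced about the middle; its name says nothing of its weight
- slidebox_c: closed white plastic slide box, 150 mm long (x), 64 wide (y), 46 tall (z), smooth sides, small steel clasp on one short end; lies flat, lid up; origin at centre of its underside. The three look the same but are filled differently: 0.19 to 0.87 kg, at least 0.15 kg between any two, balanced about the middle; its name says nothing of its weight
- rack: fixed dark steel rack, origin at centre of underside. Floor plate 6 mm thick; four corner angle posts (4 mm sheet) 108 mm tall, their lips above that flare outward 6 mm, up to 121 mm. Inside 160 mm (x) by 74 mm (y), so 5 mm free all round a slide box laid along x, either way round. Open at the top; post legs cover 18 mm at each end of the long sides; the middle 124 mm is open. Three boxes pile to 144 mm
- reagent_bottle: amber glass reagent bottle with black cap, 64 mm diameter, 130 mm tall; origin at the centre of its underside; bystander
- tip_box: blue plastic box of pipette tips, 120 x 80 x 60 mm tall; origin at the centre of its underside; bystander
- beaker: empty open glass beaker, 72 mm across the rim, 90 mm tall; origin at the centre of its underside; bystander
- well_plate: clear lidded culture plate with 12 wells, 86 x 127 x 18 mm tall; origin at the centre of its underside; bystander
Things that resemble listed ones, but are neither listed nor needed, are in the scene too. Leave any green or yellow look-alike of the slidebox_c alone.

How it is judged:
By the outcome, as a careful person would: the job done as asked, in the order asked, and still so for the second after the job is handed in, with the robot touching nothing.
It also fails if it takes over 72 s, if anything falls off the work surface, if the arm or the gripper's body presses on something with over 40 N, if the wrist force passes 120 N, or if a joint passes its speed limit or range.

## Working session

There is one attempt and no reset: what is moved stays moved. The work goes in short steps, Python scripts to look and compute and a shell command to move; the robot and the scene stay as the last step left them, time stands still between calls to the robot, and variables do not carry over. Pictures are saved under pics/ and viewed, at most 10 in all, crops included, and the job is handed in when it is done.

```bash
ls; mkdir -p pics; python3 - <<'E'
from cell import r, eyes, job, search_frame, cut_out
import cv2,numpy as np
print(r.observe())
for n in ("scene","top"):
    p=eyes.snapshot(n); cv2.imwrite(f"pics/{n}0.png",p["frame"])
    print(n,p["K"],p["k1"],p["rvec"],p["tvec"])
    for t in ("slidebox_a","rack","reagent_bottle","tip_box","beaker","well_plate"):
        for d in search_frame(p,t): print(t,np.round(d["centre"],3),round(d["confidence"],2))
E
```

```text
pics
{'t': 0.0, 'joints': array([-1.30620329,  0.69000576, -0.19451629,  1.56635182,  0.15731136,
        0.9024686 , -0.21509121]), 'qvel': array([-7.24673741e-04,  1.01780124e-03, -1.08044125e-03,  2.12950710e-03,
       -7.27897195e-04, -5.65770177e-05,  2.74842829e-04]), 'joint_torque': array([ 5.69371196e-05, -5.39605308e+01, -1.26646567e+00, -1.58550078e+01,
        9.10081639e-03,  9.34286567e-03, -3.17654792e-05]), 'tool_pos': array([0.14287523, 0.60782004, 0.2474684 ]), 'eef_rot': array([ 1.15089380e-01,  9.93354714e-01, -9.19416050e-04, -3.86605890e-05]), 'ft_force': array([-0.98486226,  0.00881296,  0.59134561]), 'torque': array([0.01577799, 0.01396643, 0.01568578]), 'grasp_force': 0.0, 'finger_gap': 0.08531716860169233}
scene [[410.09967071   0.         318.1184041 ]
 [  0.         410.09967071 201.72229602]
 [  0.           0.           1.        ]] -0.08965807653295811 [ 1.7940862   2.01501296 -0.57477161] [ 0.10922632 -0.42504003  1.31927971]
slidebox_a [0.504 0.358 0.047] 0.97
slidebox_a [ 0.799 -0.174  0.043] 0.92
slidebox_a [ 0.296 -0.206  0.042] 0.91
slidebox_a [ 0
[... 292 characters left out ...]
[0.766 0.016 0.085] 0.24
beaker [ 0.682 -0.346  0.057] 0.95
well_plate [ 0.401 -0.012  0.017] 0.63
top [[420.1191607    0.         323.63576169]
 [  0.         420.1191607  201.1402624 ]
 [  0.           0.           1.        ]] -0.07104710349854661 [ 2.1521902  -2.20701045  0.09070357] [-0.05524167  0.54661338  1.15683112]
slidebox_a [0.587 0.125 0.045] 0.96
slidebox_a [0.486 0.352 0.046] 0.91
slidebox_a [ 0.478 -0.33   0.046] 0.9
slidebox_a [ 0.788 -0.176  0.047] 0.79
slidebox_a [ 0.269 -0.424  0.047] 0.76
slidebox_a [ 0.532 -0.493  0.051] 0.67
slidebox_a [ 0.288 -0.211  0.05 ] 0.56
rack [ 0.574 -0.14   0.006] 0.81
reagent_bottle [0.737 0.015 0.091] 0.55
beaker [ 0.696 -0.349  0.048] 0.56
```

View pics/scene0.png

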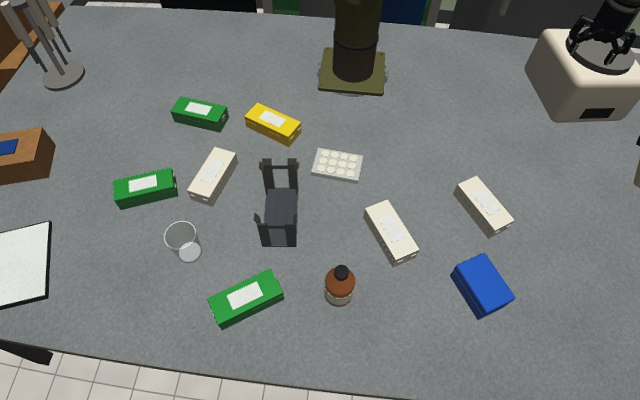

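View pics/top0.png

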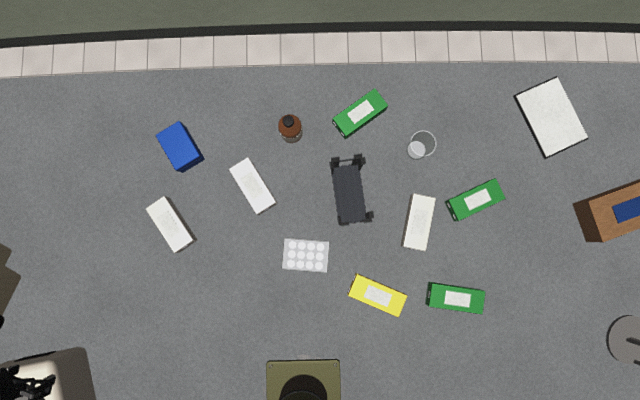

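The white boxes are in scene at (213,174), (391,231) and (484,205), and in top at (419,222), (252,186) and (169,224). The green ones (top (360,113), (475,199), (456,298)) and the yellow one (378,295) are look-alikes to leave alone. The rack is at top (350,190). Next I'll measure poses and check the choice in a crop.

```bash
cat > h.py <<'E'
from cell import r, eyes, job, search_frame, cut_out
import cv2,numpy as np
from scipy.spatial.transform import Rotation as R
def cloud(p):
    "world point per pixel (HxWx3), nan where no reading"
    K=p["K"];v,u=np.mgrid[:400,:640]
    uv=np.stack([u,v],-1).reshape(-1,1,2).astype(float)
    n=cv2.undistortPoints(uv,K,np.array([p["k1"],0,0,0,0.])).reshape(400,640,2)
    # model: drawn = (1+k1 r^2) * ray, same as OpenCV k1
    z=p["z_map"].astype(float);z[z==0]=np.nan
    c=np.dstack([n*z[...,None],z])
    return (c-np.ravel(p["tvec"]))@cv2.Rodrigues(np.ravel(p["rvec"]))[0]
def rect(xy):
    (c,s,a)=cv2.minAreaRect(xy.astype(np.float32)*1000)
    if s[0]<s[1]: s=s[::-1];a+=90
    a=(a+90)%180-90
    return np.round(c,1),np.round(s,1),round(a,1)  # mm, long/short, long-axis deg
def boxes(p,lo=.035,hi=.06):
    w=cloud(p);f=p["frame"].astype(int)
    m=(f.min(2)>150)&(f.max(2)-f.min(2)<45)&(w[...,2]>lo)&(w[...,2]<hi)
    m=cv2.morphologyEx(m.astype(np.uint8),cv2.MORPH_OPEN,np.ones((3,3)))
    n,l,st,_=cv2.connectedComponentsWithStats(m)
    for i in range(1,n):
        if st[i,4]>400:
            q=w[l==i];print(st[i,:5],rect(q[:,:2]),"z",np.round(np.median(q[:,2]),4))
def go(x,y,z,ldeg):
    """numbers for a move: TCP to x,y,z (m), tool y across long axis ldeg"""
    s=r.observe();M=R.from_quat(s["eef_rot"]).as_matrix()
    d=M.T@(np.array([x,y,z])-s["tool_pos"])/.25
    tx=np.degrees(np.arctan2(M[1,0],M[0,0]))
    e=(ldeg-tx+90)%180-90
    print("translation",np.round(d,3),"dr z(world %+.1f deg)->tool %.3f"%(e,-e/90),"tilt",np.round(np.degrees(np.arccos(-M[2,2])),2),"j",np.round(s["joints"],2))
E
python3 - <<'E'
from h import *
for n in ("scene","top"):
    p=eyes.snapshot(n);print(n);boxes(p)
    w=cloud(p)
    for d in cut_out(p,"rack")[:1]:
        q=w[d["mask"]];q=q[~np.isnan(q[:,0])]
        for lo,hi in ((.0,.012),(.085,.107),(.11,.13)):
            k=q[(q[:,2]>lo)&(q[:,2]<hi)]
            print("rack",lo,len(k),rect(k[:,:2]) if len(k)>3 else "")
    if n=="top":
        f=p["frame"]
        a=cv2.resize(f[130:270,130:450],None,fx=2.4,fy=2.4,interpolation=cv2.INTER_CUBIC);cv2.imwrite("pics/crop1.png",a)
go(.495,.355,.12,60)
E
```

```text
scene
[ 188  148   47   49 1126] (array([ 479.9, -330.5]), array([149.7,  64.6]), -13.0) z 0.0455
[ 459  177   54   53 1230] (array([491.6, 361.2]), array([149.7,  64.9]), 34.0) z 0.0456
[ 366  200   52   59 1477] (array([593.1, 128.5]), array([150.2,  63.7]), 30.5) z 0.0455
[227 282  36  27 537] (array([ 794.7, -178.2]), array([69.9, 37.9]), -55.4) z 0.0456
rack 0.0 1499 (array([ 523.5, -155.9]), array([262.3, 104.3]), 6.3)
rack 0.085 341 (array([ 567.7, -140.1]), array([168.7,  82.3]), 6.6)
rack 0.11 262 (array([ 567.5, -140.6]), array([180.6,  93.8]), 6.8)
top
[ 230  158   45   55 1214] (array([593. , 129.9]), array([151.1,  63.5]), 30.8) z 0.0458
[ 404  194   31   56 1220] (array([ 479.9, -331.1]), array([147.9,  64.1]), -13.2) z 0.0453
[ 146  197   46   55 1191] (array([491.2, 361.5]), array([149.4,  64.5]), 33.8) z 0.046
rack 0.0 1550 (array([ 575.8, -141.2]), array([187.8,  90.9]), 2.3)
rack 0.085 85 (array([ 565.5, -139.5]), array([166.3,  80.4]), 6.2)
rack 0.11 202 (array([ 566. , -140.4]), array([180.9,  94.4]), 6.6)
translation [-1.603 -0.665  0.513] dr z(world +73.2 deg)->tool -0.814 tilt 0.01 j [-1.31  0.69 -0.19  1.57  0.16  0.9  -0.22]
```

View pics/crop1.png

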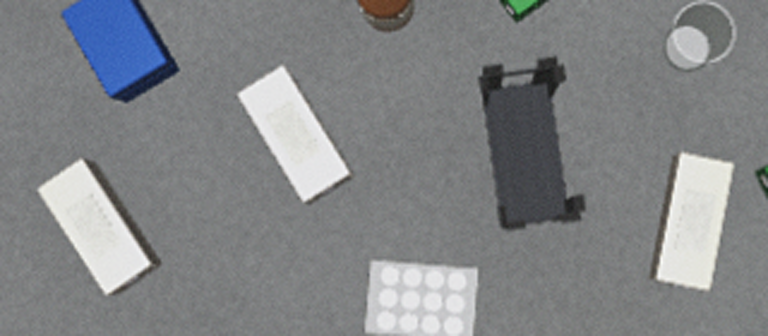

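The crop shows the three plain white boxes at (95,225), (295,135) and (695,220), with no green or yellow. The rack is at about (525,150). Starting with the nearest box, B1.

```bash
python3 - <<'E'
from h import *
go(.491,.361,.12,33.9)
E
```

```text
translation [-1.582 -0.645  0.513] dr z(world +47.1 deg)->tool -0.524 tilt 0.01 j [-1.31  0.69 -0.19  1.57  0.16  0.9  -0.22]
```

```bash
python3 -m crank '{"translation":[[-0.25,-0.1,0],[-0.5,-0.2,0.05],[-0.75,-0.3,0.1],[-0.98,-0.4,0.15],[-0.98,-0.4,0.15]],"dr":[[0,0,-0.11],[0,0,-0.22],[0,0,-0.33],[0,0,-0.44],[0,0,-0.524]],"jaw":[85,85,85,85,85]}' 40; python3 - <<'E'
from h import *
go(.491,.361,.12,33.9)
E
```

```text
t: 1.52
tool_pos: [0.3634, 0.4504, 0.2097]
eef_rot: [-0.29, 0.957, -0.002, 0.0]
ft_force: [0.3, 0.5, 0.4]
finger_gap: 0.085
grasp_force: 0.0
translation [-0.226 -0.579  0.361] dr z(world +0.1 deg)->tool -0.002 tilt 0.26 j [-0.72  0.7  -0.44  1.74  0.4   0.79  0.8 ]
```

```bash
python3 -m crank '{"translation":[[-0.226,-0.579,0.361],[-0.226,-0.579,0.361],[-0.226,-0.579,0.361],[-0.226,-0.579,0.361],[-0.226,-0.579,0.361]],"dr":[[0,0,0],[0,0,0],[0,0,0],[0,0,0],[0,0,0]],"jaw":[85,85,85,85,85]}'; python3 - <<'E'
from h import *
p=eyes.snapshot("top");boxes(p)
go(.491,.361,.028,33.9)
E
```

```text
t: 2.15
tool_pos: [0.4859, 0.3672, 0.1206]
eef_rot: [-0.292, 0.956, 0.001, -0.0]
ft_force: [0.3, 0.2, 0.0]
finger_gap: 0.0847
grasp_force: 0.0
[ 231  158   44   56 1221] (array([592.4, 130.2]), array([151.1,  64.6]), 30.9) z 0.0457
[ 404  194   32   56 1232] (array([ 479.8, -331. ]), array([147.6,  65.1]), -12.9) z 0.0454
[157 216  35  36 723] (array([467.2, 346.1]), array([93.2, 64.7]), 34.4) z 0.046
translation [-0.002 -0.037  0.373] dr z(world -0.1 deg)->tool 0.002 tilt 0.12 j [-0.5   0.86 -0.41  1.71  0.5   0.67  0.99]
```

```bash
python3 -m crank '{"translation":[[-0.002,-0.037,0],[-0.002,-0.037,0.15],[-0.002,-0.037,0.26],[-0.002,-0.037,0.33],[-0.002,-0.037,0.373],[-0.002,-0.037,0.373]],"dr":[[0,0,0],[0,0,0],[0,0,0],[0,0,0],[0,0,0],[0,0,0]],"jaw":[85,85,85,85,85,85]}'; python3 - <<'E'
from h import *
go(.491,.361,.028,33.9)
E
```

```text
t: 2.95
tool_pos: [0.4917, 0.3592, 0.0271]
eef_rot: [-0.292, 0.956, -0.0, -0.0]
ft_force: [-0.3, -0.2, 0.6]
finger_gap: 0.0847
grasp_force: 0.0
translation [-0.002  0.008 -0.003] dr z(world -0.1 deg)->tool 0.001 tilt 0.02 j [-0.53  1.   -0.32  1.74  0.58  0.51  0.94]
```

```bash
python3 -m crank '{"translation":[[0,0.008,0],[0,0.008,0],[0,0.008,0],[0,0.008,0],[0,0.008,-0.02],[0,0.008,-0.07],[0,0.008,-0.1],[0,0.008,-0.1]],"dr":[[0,0,0],[0,0,0],[0,0,0],[0,0,0],[0,0,0],[0,0,0],[0,0,0],[0,0,0]],"jaw":[62,56,56,56,56,56,56,56]}' 45
python3 -m crank '{"translation":[[0,0,0],[0,0,0],[0,0,0]],"dr":[[0,0,0],[0,0,0],[0,0,0]],"jaw":[56,56,56]}'; python3 - <<'E'
from h import *
go(.491,.361,.028,33.9);print(r.observe()["torque"],r.observe()["joint_torque"])
E
```

```text
t: 3.95
tool_pos: [0.4912, 0.3611, 0.0531]
eef_rot: [-0.292, 0.956, 0.0, 0.001]
ft_force: [1.2, -0.1, -5.1]
finger_gap: 0.0634
grasp_force: 51.1
t: 4.32
tool_pos: [0.4905, 0.3607, 0.052]
eef_rot: [-0.292, 0.956, -0.0, -0.0]
ft_force: [-0.3, -0.5, -2.9]
finger_gap: 0.0633
grasp_force: 51.1
translation [-0.002  0.     0.096] dr z(world -0.0 deg)->tool 0.000 tilt 0.03 j [-0.52  0.96 -0.34  1.73  0.56  0.55  0.95]
[ 0.00647687 -0.03355084 -0.01443158] [ 1.93137908e-02 -6.02750373e+01 -4.36519727e+00 -9.70152587e+00
  5.01785078e-03  1.14128002e-02 -8.42188092e-05]
```

About 0.3 kg, so B1 can't be the heaviest. I'll set it back and weigh B2.

```bash
python3 -m crank '{"translation":[[0,0,0.04],[0,0,0.08],[0,0,0.093],[0,0,0.098],[0,0,0.098],[0,0,0.098],[0,0,0.098],[0,0,0.09]],"dr":[[0,0,0],[0,0,0],[0,0,0],[0,0,0],[0,0,0],[0,0,0],[0,0,0],[0,0,0]],"jaw":[56,56,56,56,66,80,85,85]}'
python3 -m crank '{"translation":[[0,0,-0.15],[0,0,-0.4],[0,0,-0.4],[0,0,-0.4]],"dr":[[0,0,0],[0,0,0],[0,0,0],[0,0,0]],"jaw":[85,85,85,85]}'; python3 - <<'E'
from h import *
go(.593,.1295,.12,30.7)
E
```

```text
t: 5.32
tool_pos: [0.4908, 0.3608, 0.0297]
eef_rot: [-0.292, 0.956, 0.0, -0.0]
ft_force: [-0.6, -0.1, 0.9]
finger_gap: 0.0853
grasp_force: 0.0
t: 5.82
tool_pos: [0.4908, 0.3604, 0.1298]
eef_rot: [-0.292, 0.956, -0.0, 0.0]
ft_force: [-0.6, -0.6, -0.0]
finger_gap: 0.0849
grasp_force: 0.0
translation [ 0.176 -0.995  0.04 ] dr z(world -3.2 deg)->tool 0.036 tilt 0.02 j [-0.48  0.85 -0.42  1.71  0.5   0.69  1.01]
```

```bash
python3 -m crank '{"translation":[[0.176,-0.99,0.04],[0.176,-0.99,0.04],[0.176,-0.99,0.04],[0.176,-0.99,0.04],[0.176,-0.99,0.04],[0.176,-0.99,0.04],[0.176,-0.99,0.04]],"dr":[[0,0,0.036],[0,0,0.036],[0,0,0.036],[0,0,0.036],[0,0,0.036],[0,0,0.036],[0,0,0.036]],"jaw":[85,85,85,85,85,85,85]}'; python3 - <<'E'
from h import *
go(.593,.1295,.028,30.7)
E
```

```text
t: 6.7
tool_pos: [0.5912, 0.1334, 0.1193]
eef_rot: [-0.266, 0.964, 0.001, -0.001]
ft_force: [-0.0, 0.4, -0.2]
finger_gap: 0.0849
grasp_force: 0.0
translation [ 0.002 -0.018  0.365] dr z(world -0.2 deg)->tool 0.002 tilt 0.12 j [-0.05  0.87 -0.44  1.72  0.54  0.68  1.33]
```

```bash
python3 -m crank '{"translation":[[0.002,-0.01,0.12],[0.002,-0.01,0.25],[0.002,-0.01,0.33],[0.002,-0.01,0.367],[0.002,-0.01,0.367],[0.002,-0.01,0.367]],"dr":[[0,0,0],[0,0,0],[0,0,0],[0,0,0],[0,0,0],[0,0,0]],"jaw":[85,85,85,85,85,85]}'; python3 - <<'E'
from h import *
go(.593,.1295,.028,30.7)
E
```

```text
t: 7.45
tool_pos: [0.5939, 0.1289, 0.029]
eef_rot: [-0.265, 0.964, 0.0, 0.001]
ft_force: [-0.2, 0.2, 0.9]
finger_gap: 0.0846
grasp_force: 0.0
translation [0.002 0.004 0.004] dr z(world -0.0 deg)->tool 0.000 tilt 0.1 j [-0.09  1.   -0.35  1.74  0.63  0.52  1.26]
```

```bash
python3 -m crank '{"translation":[[0,0.002,0.004],[0,0.002,0.004],[0,0.002,0.004],[0,0.002,0.004],[0,0.002,-0.02],[0,0.002,-0.07],[0,0.002,-0.1],[0,0.002,-0.1]],"dr":[[0,0,0],[0,0,0],[0,0,0],[0,0,0],[0,0,0],[0,0,0],[0,0,0],[0,0,0]],"jaw":[62,56,56,56,56,56,56,56]}' 45
python3 -m crank '{"translation":[[0,0,0],[0,0,0],[0,0,0]],"dr":[[0,0,0],[0,0,0],[0,0,0]],"jaw":[56,56,56]}'; python3 - <<'E'
from h import *
go(.593,.1295,.028,30.7)
E
```

```text
t: 8.45
tool_pos: [0.5935, 0.1291, 0.0539]
eef_rot: [-0.265, 0.964, 0.0, 0.001]
ft_force: [-0.6, 0.5, -2.5]
finger_gap: 0.0636
grasp_force: 50.2
t: 8.82
tool_pos: [0.5928, 0.1289, 0.0527]
eef_rot: [-0.265, 0.964, 0.0, -0.0]
ft_force: [-0.1, -0.2, -2.0]
finger_gap: 0.0628
grasp_force: 50.2
translation [-0.002  0.002  0.099] dr z(world -0.0 deg)->tool 0.000 tilt 0.03 j [-0.08  0.96 -0.38  1.74  0.6   0.56  1.27]
```

```bash
cat >> h.py <<'E'
def weigh(n=12):
    f=[]
    for _ in range(n): eyes.snapshot("top");f.append(r.observe()["ft_force"][2])
    print("kg",-np.mean(f)/9.81,"+-",np.std(f)/9.81/n**.5)
E
python3 -c "
from h import *
weigh()"
python3 -m crank '{"translation":[[0,0,0.04],[0,0,0.08],[0,0,0.093],[0,0,0.1],[0,0,0.1],[0,0,0.1],[0,0,0.1],[0,0,0.09]],"dr":[[0,0,0],[0,0,0],[0,0,0],[0,0,0],[0,0,0],[0,0,0],[0,0,0],[0,0,0]],"jaw":[56,56,56,56,66,80,85,85]}'
python3 -m crank '{"translation":[[0,0,-0.2],[0,0,-0.45],[0,0,-0.6],[0,0,-0.6],[0,0,-0.6]],"dr":[[0,0,0],[0,0,0],[0,0,0],[0,0,0],[0,0,0]],"jaw":[85,85,85,85,85]}'; python3 - <<'E'
from h import *
weigh(4)
go(.48,-.331,.18,-13.1)
E
```

```text
kg 0.2147776878671392 +- 0.01152443233757868
t: 10.42
tool_pos: [0.593, 0.1289, 0.0306]
eef_rot: [-0.265, 0.964, 0.0, 0.0]
ft_force: [-0.1, -0.4, 0.7]
finger_gap: 0.0848
grasp_force: 0.0
t: 11.05
tool_pos: [0.5925, 0.1284, 0.18]
eef_rot: [-0.265, 0.964, -0.0, -0.001]
ft_force: [0.3, 0.1, -0.8]
finger_gap: 0.0848
grasp_force: 0.0
kg 0.014213037229306795 +- 0.028984857693885098
translation [ 1.325e+00 -1.351e+00 -1.000e-03] dr z(world -43.8 deg)->tool 0.487 tilt 0.15 j [-0.01  0.79 -0.5   1.68  0.49  0.8   1.37]
```

```bash
python3 -m crank '{"translation":[[0.67,-0.67,0],[0.67,-0.67,0],[0.67,-0.67,0],[0.67,-0.67,0],[0.67,-0.67,0]],"dr":[[0,0,0.1],[0,0,0.2],[0,0,0.3],[0,0,0.4],[0,0,0.487]],"jaw":[85,85,85,85,85]}';python3 - <<'E'
from h import *
go(.48,-.331,.12,-13.1)
E
```

```text
t: 11.88
tool_pos: [0.5321, -0.1068, 0.1795]
eef_rot: [0.121, 0.993, -0.002, -0.002]
ft_force: [-0.2, 0.6, 0.4]
finger_gap: 0.0849
grasp_force: 0.0
translation [-0.014 -0.92   0.242] dr z(world +0.8 deg)->tool -0.009 tilt 0.29 j [ 0.3   0.69 -0.31  1.88  0.34  0.63  1.11]
```

```bash
python3 -m crank '{"translation":[[-0.014,-0.905,0],[-0.014,-0.905,0],[-0.014,-0.905,0],[-0.014,-0.905,0.1],[-0.014,-0.905,0.24],[-0.014,-0.905,0.24],[-0.014,-0.905,0.24]],"dr":[[0,0,0],[0,0,0],[0,0,0],[0,0,0],[0,0,0],[0,0,0],[0,0,0]],"jaw":[85,85,85,85,85,85,85]}';python3 - <<'E'
from h import *
p=eyes.snapshot("top");boxes(p)
go(.48,-.331,.028,-13.1)
E
```

```text
t: 12.75
tool_pos: [0.4874, -0.3208, 0.1211]
eef_rot: [0.114, 0.994, 0.0, 0.0]
ft_force: [0.1, 0.4, 0.3]
finger_gap: 0.085
grasp_force: 0.0
[ 230  159   45   55 1231] (array([591.2, 129.7]), array([150.4,  64. ]), 30.8) z 0.0457
[ 147  197   46   55 1196] (array([490.5, 360.2]), array([149.7,  65.1]), 33.5) z 0.0459
[404 221  25  29 541] (array([ 443. , -322.1]), array([72.7, 64.4]), -13.5) z 0.0454
translation [ 0.022 -0.046  0.374] dr z(world -0.1 deg)->tool 0.001 tilt 0.1 j [ 0.69  0.82 -0.32  1.79  0.42  0.59  1.45]
```

```bash
python3 -m crank '{"translation":[[0.022,-0.042,0],[0.022,-0.042,0.1],[0.022,-0.042,0.2],[0.022,-0.042,0.28],[0.022,-0.042,0.28]],"dr":[[0,0,0],[0,0,0],[0,0,0],[0,0,0],[0,0,0]],"jaw":[85,85,85,85,85]}';python3 - <<'E'
from h import *
go(.48,-.331,.028,-13.1)
E
```

```text
t: 13.42
tool_pos: [0.4777, -0.331, 0.0501]
eef_rot: [0.114, 0.993, 0.0, -0.001]
ft_force: [-0.1, 0.3, 0.8]
finger_gap: 0.0852
grasp_force: 0.0
translation [-0.009  0.002  0.088] dr z(world +0.0 deg)->tool -0.000 tilt 0.11 j [ 0.67  0.93 -0.25  1.82  0.48  0.45  1.42]
```

```bash
python3 -m crank '{"translation":[[-0.009,0.001,0.05],[-0.009,0.001,0.09],[-0.009,0.001,0.09],[-0.009,0.001,0.09],[-0.009,0.001,0.09],[-0.009,0.001,0.09],[-0.009,0.001,0.05],[-0.009,0.001,-0.02]],"dr":[[0,0,0],[0,0,0],[0,0,0],[0,0,0],[0,0,0],[0,0,0],[0,0,0],[0,0,0]],"jaw":[85,85,62,56,56,56,56,56]}' 45
python3 -m crank '{"translation":[[0,0,0],[0,0,0],[0,0,0]],"dr":[[0,0,0],[0,0,0],[0,0,0]],"jaw":[56,56,56]}'; python3 - <<'E'
from h import *
weigh(10)
go(.48,-.331,.028,-13.1)
E
```

```text
t: 14.42
tool_pos: [0.4802, -0.3302, 0.0555]
eef_rot: [0.114, 0.993, 0.001, -0.001]
ft_force: [0.8, 0.2, -6.7]
finger_gap: 0.0632
grasp_force: 52.1
t: 14.8
tool_pos: [0.4806, -0.3308, 0.0552]
eef_rot: [0.114, 0.993, 0.0, -0.0]
ft_force: [0.7, 0.2, -8.0]
finger_gap: 0.0633
grasp_force: 52.6
kg 0.7500147875356203 +- 0.019169039996318266
translation [ 0.004 -0.001  0.11 ] dr z(world +0.0 deg)->tool -0.000 tilt 0.01 j [ 0.67  0.93 -0.26  1.81  0.48  0.46  1.42]
```

B3 weighs 0.75 kg and is the heaviest; B2, at 0.21 kg, is the lightest. B3 goes into the rack now.

```bash
python3 -m crank '{"translation":[[0,0,-0.1],[0,0,-0.25],[0,0,-0.4],[0,0,-0.52],[0,0,-0.56],[0,0,-0.56]],"dr":[[0,0,0],[0,0,0],[0,0,0],[0,0,0],[0,0,0],[0,0,0]],"jaw":[56,56,56,56,56,56]}' 60;python3 - <<'E'
from h import *
go(.5665,-.1404,.195,6.6)
E
```

```text
t: 16.05
tool_pos: [0.4807, -0.331, 0.1954]
eef_rot: [0.114, 0.993, -0.0, -0.0]
ft_force: [0.2, -0.2, -7.6]
finger_gap: 0.0631
grasp_force: 73.4
translation [-0.161  0.821  0.001] dr z(world +19.7 deg)->tool -0.219 tilt 0.01 j [ 0.74  0.72 -0.38  1.74  0.37  0.75  1.52]
```

```bash
python3 -m crank '{"translation":[[-0.02,0.1,0],[-0.06,0.3,0],[-0.1,0.5,0],[-0.14,0.7,0],[-0.161,0.821,0],[-0.161,0.821,0],[-0.161,0.821,0],[-0.161,0.821,0]],"dr":[[0,0,-0.04],[0,0,-0.08],[0,0,-0.13],[0,0,-0.18],[0,0,-0.219],[0,0,-0.219],[0,0,-0.219],[0,0,-0.219]],"jaw":[56,56,56,56,56,56,56,56]}';python3 - <<'E'
from h import *
for n in("scene","top"):
    p=eyes.snapshot(n);boxes(p,.19,.23)
    cv2.imwrite(f"pics/{n}2.png",p["frame"])
f=cv2.imread("pics/top2.png")[100:250,270:430]; g=cv2.imread("pics/scene2.png")[100:250,200:360]
cv2.imwrite("pics/c2.png",cv2.resize(np.hstack([f,g]),None,fx=2.4,fy=2.4))
go(.5665,-.1404,.195,6.6)
E
```

```text
t: 17.05
tool_pos: [0.5659, -0.1415, 0.1947]
eef_rot: [-0.057, 0.998, -0.0, -0.001]
ft_force: [0.1, 0.4, -7.5]
finger_gap: 0.0634
grasp_force: 73.1
[ 256  156   33   38 1097] (array([ 593.4, -137.3]), array([94. , 63.1]), 6.5) z 0.2121
translation [-0.001  0.004  0.001] dr z(world +0.1 deg)->tool -0.001 tilt 0.05 j [ 0.42  0.73 -0.45  1.74  0.43  0.77  1.45]
```

View pics/c2.png

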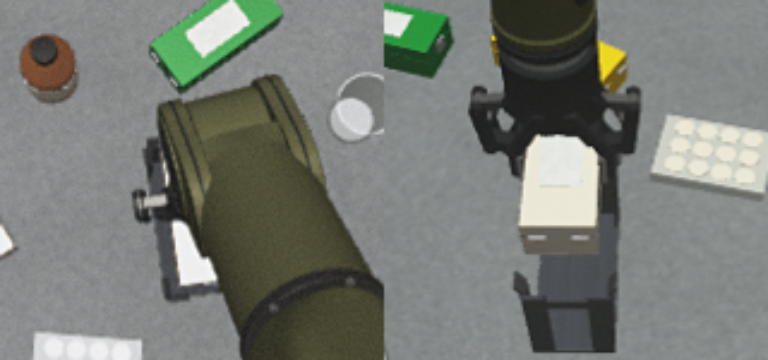

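The crop shows B3 held over the rack at (560,195) and level; its end edge puts the centre within 1 mm of the rack centre. Lowering it.

```bash
python3 -m crank '{"translation":[[-0.003,0.002,0.1],[-0.003,0.002,0.2],[-0.003,0.002,0.3],[-0.003,0.002,0.4],[-0.003,0.002,0.48],[-0.003,0.002,0.55],[-0.003,0.002,0.55]],"dr":[[0,0,0],[0,0,0],[0,0,0],[0,0,0],[0,0,0],[0,0,0],[0,0,0]],"jaw":[56,56,56,56,56,56,56]}'
```

```text
t: 18.02
tool_pos: [0.5666, -0.1399, 0.0569]
eef_rot: [-0.057, 0.998, 0.0, -0.001]
ft_force: [-0.5, -0.2, -6.1]
finger_gap: 0.0633
grasp_force: 72.8
```

```bash
python3 -m crank '{"translation":[[0,0,0.04],[0,0,0.07],[0,0,0.08],[0,0,0.085],[0,0,0.088],[0,0,0.088]],"dr":[[0,0,0],[0,0,0],[0,0,0],[0,0,0],[0,0,0],[0,0,0]],"jaw":[56,56,56,56,56,56]}'
```

```text
t: 18.77
tool_pos: [0.5676, -0.1397, 0.0361]
eef_rot: [-0.057, 0.998, 0.0, 0.0]
ft_force: [-0.3, 0.5, -7.5]
finger_gap: 0.0628
grasp_force: 73.1
```

```bash
python3 -m crank '{"translation":[[0,0,0.003],[0,0,0.006],[0,0,0.008],[0,0,0.008]],"dr":[[0,0,0],[0,0,0],[0,0,0],[0,0,0]],"jaw":[56,56,56,56]}'
```

```text
t: 19.27
tool_pos: [0.5675, -0.1397, 0.0342]
eef_rot: [-0.057, 0.998, -0.0, 0.0]
ft_force: [-1.0, 0.4, -5.3]
finger_gap: 0.0627
grasp_force: 73.5
```

Contact is starting (−7.5 → −5.3 N), so just a little further.

```bash
python3 -m crank '{"translation":[[0,0,0.003],[0,0,0.006],[0,0,0.006]],"dr":[[0,0,0],[0,0,0],[0,0,0]],"jaw":[56,56,56]}'
```

```text
t: 19.65
tool_pos: [0.5675, -0.1396, 0.0341]
eef_rot: [-0.057, 0.998, -0.0, 0.0]
ft_force: [-4.3, 0.7, 9.2]
finger_gap: 0.0631
grasp_force: 75.3
```

```bash
python3 -m crank '{"translation":[[0,0,-0.004],[0,0,-0.004],[0,0,-0.004],[0,0,-0.004],[0,0,-0.1],[0,0,-0.35],[0,0,-0.6]],"dr":[[0,0,0],[0,0,0],[0,0,0],[0,0,0],[0,0,0],[0,0,0],[0,0,0]],"jaw":[66,80,85,85,85,85,85]}' 45
python3 -m crank '{"translation":[[0,0,0],[0,0,0]],"dr":[[0,0,0],[0,0,0]],"jaw":[85,85]}';python3 - <<'E'
from h import *
p=eyes.snapshot("scene");boxes(p)
go(.4908,.3608,.18,33.8)
E
```

```text
t: 20.52
tool_pos: [0.5671, -0.1396, 0.1837]
eef_rot: [-0.057, 0.998, 0.0, -0.001]
ft_force: [0.9, -0.4, -0.2]
finger_gap: 0.085
grasp_force: 0.0
t: 20.78
tool_pos: [0.567, -0.14, 0.1824]
eef_rot: [-0.057, 0.998, -0.0, -0.0]
ft_force: [0.1, -0.6, 0.7]
finger_gap: 0.0848
grasp_force: 0.0
[ 458  176   54   53 1239] (array([490.3, 359.9]), array([150.6,  66.2]), 32.9) z 0.0456
[ 266  180   28   45 1139] (array([ 555.4, -139.8]), array([128.9,  63.2]), 6.6) z 0.0515
[ 366  200   53   59 1483] (array([592. , 128.8]), array([150.4,  64.6]), 30.4) z 0.0457
[227 282  36  27 537] (array([ 794.4, -178.6]), array([69.9, 37.1]), -55.1) z 0.0457
translation [0.072 2.024 0.007] dr z(world +27.2 deg)->tool -0.303 tilt 0.13 j [ 0.42  0.75 -0.44  1.75  0.44  0.75  1.43]
```

```bash
python3 -m crank '{"translation":[[0.036,1,0],[0.036,1,0],[0.036,1,0],[0.036,1,0],[0.036,1,0]],"dr":[[0,0,-0.1],[0,0,-0.2],[0,0,-0.303],[0,0,-0.303],[0,0,-0.303]],"jaw":[85,85,85,85,85]}';python3 - <<'E'
from h import *
go(.4908,.3605,.13,33.7)
E
```

```text
t: 21.45
tool_pos: [0.5277, 0.1152, 0.1816]
eef_rot: [-0.297, 0.955, 0.003, -0.0]
ft_force: [-0.3, -1.3, -1.1]
finger_gap: 0.0849
grasp_force: 0.0
translation [-0.434  0.891  0.212] dr z(world -0.8 deg)->tool 0.009 tilt 0.31 j [ 0.02  0.72 -0.53  1.88  0.54  0.7   1.34]
```

```bash
python3 -m crank '{"translation":[[-0.434,0.88,0.2],[-0.434,0.88,0.2],[-0.434,0.88,0.2],[-0.434,0.88,0.2],[-0.434,0.88,0.2],[-0.434,0.88,0.2],[-0.434,0.88,0.2]],"dr":[[0,0,0.003],[0,0,0.003],[0,0,0.003],[0,0,0.003],[0,0,0.003],[0,0,0.003],[0,0,0.003]],"jaw":[85,85,85,85,85,85,85]}';python3 - <<'E'
from h import *
go(.4908,.3605,.028,33.7)
E
```

```text
t: 22.32
tool_pos: [0.4984, 0.3479, 0.1319]
eef_rot: [-0.287, 0.958, -0.001, -0.001]
ft_force: [0.6, -0.5, 0.6]
finger_gap: 0.0852
grasp_force: 0.0
translation [-0.003  0.06   0.416] dr z(world +0.3 deg)->tool -0.003 tilt 0.15 j [-0.43  0.85 -0.45  1.71  0.53  0.71  0.99]
```

```bash
python3 -m crank '{"translation":[[-0.003,0.055,0],[-0.003,0.055,0.15],[-0.003,0.055,0.25],[-0.003,0.055,0.3],[-0.003,0.055,0.3]],"dr":[[0,0,-0.003],[0,0,-0.003],[0,0,-0.003],[0,0,-0.003],[0,0,-0.003]],"jaw":[85,85,85,85,85]}';python3 - <<'E'
from h import *
go(.4908,.3605,.028,33.7)
E
```

```text
t: 22.95
tool_pos: [0.4901, 0.3626, 0.0572]
eef_rot: [-0.291, 0.957, -0.0, -0.0]
ft_force: [-0.6, 0.0, -0.1]
finger_gap: 0.0849
grasp_force: 0.0
translation [ 0.002 -0.009  0.117] dr z(world -0.2 deg)->tool 0.002 tilt 0.05 j [-0.5   0.96 -0.39  1.73  0.6   0.58  0.91]
```

```bash
python3 -m crank '{"translation":[[0.002,-0.007,0.07],[0.002,-0.007,0.117],[0.002,-0.007,0.117],[0.002,-0.007,0.117],[0.002,-0.007,0.117],[0.002,-0.007,0.117],[0.002,-0.007,0.09],[0.002,-0.007,0.02]],"dr":[[0,0,0],[0,0,0],[0,0,0],[0,0,0],[0,0,0],[0,0,0],[0,0,0],[0,0,0]],"jaw":[85,85,62,56,56,56,56,56]}' 50
python3 -m crank '{"translation":[[0,0,-0.1],[0,0,-0.3],[0,0,-0.45],[0,0,-0.58],[0,0,-0.7],[0,0,-0.7],[0,0,-0.7]],"dr":[[0,0,0],[0,0,0],[0,0,0],[0,0,0],[0,0,0],[0,0,0],[0,0,0]],"jaw":[56,56,56,56,56,56,56]}'; python3 - <<'E'
from h import *
weigh(10)
go(.5665,-.1404,.225,6.6)
E
```

```text
t: 23.95
tool_pos: [0.4906, 0.3604, 0.0527]
eef_rot: [-0.291, 0.957, -0.0, -0.001]
ft_force: [0.3, 0.8, -4.6]
finger_gap: 0.0637
grasp_force: 57.3
t: 24.82
tool_pos: [0.4906, 0.36, 0.2269]
eef_rot: [-0.291, 0.957, -0.001, -0.001]
ft_force: [-0.3, 0.9, -4.8]
finger_gap: 0.0629
grasp_force: 57.6
kg 0.4476429398045178 +- 0.0221308668979902
translation [ 0.866 -1.834  0.009] dr z(world -27.3 deg)->tool 0.303 tilt 0.02 j [-0.42  0.73 -0.53  1.63  0.44  0.91  1.05]
```

```bash
python3 -m crank '{"translation":[[0.06,-0.13,0],[0.15,-0.32,0],[0.25,-0.53,0],[0.35,-0.74,0],[0.45,-0.95,0],[0.47,-1,0]],"dr":[[0,0,0.05],[0,0,0.1],[0,0,0.15],[0,0,0.2],[0,0,0.25],[0,0,0.303]],"jaw":[56,56,56,56,56,56]}'; python3 - <<'E'
from h import *
go(.5665,-.1404,.225,6.6)
E
```

```text
t: 26.08
tool_pos: [0.5332, 0.0813, 0.2272]
eef_rot: [-0.052, 0.999, -0.002, -0.0]
ft_force: [-0.3, 0.9, -4.8]
finger_gap: 0.0635
grasp_force: 57.5
translation [-0.04  -0.896  0.013] dr z(world +0.6 deg)->tool -0.007 tilt 0.25 j [ 0.02  0.63 -0.43  1.84  0.37  0.75  1.07]
```

```bash
python3 -m crank '{"translation":[[-0.01,-0.2,0],[-0.02,-0.4,0],[-0.03,-0.6,0],[-0.04,-0.78,0],[-0.04,-0.88,0],[-0.04,-0.88,0],[-0.04,-0.88,0],[-0.04,-0.88,0]],"dr":[[0,0,-0.003],[0,0,-0.003],[0,0,-0.003],[0,0,-0.003],[0,0,-0.003],[0,0,-0.003],[0,0,-0.003],[0,0,-0.003]],"jaw":[56,56,56,56,56,56,56,56]}'; python3 - <<'E'
from h import *
for n in("scene","top"):
    p=eyes.snapshot(n);boxes(p,.22,.27)
go(.5665,-.1404,.195,6.6)
E
```

```text
t: 27.08
tool_pos: [0.568, -0.1277, 0.2277]
eef_rot: [-0.061, 0.998, 0.001, 0.0]
ft_force: [-0.8, 0.4, -4.1]
finger_gap: 0.0632
grasp_force: 57.7
[ 261  147   34   39 1186] (array([ 594.7, -123.7]), array([94.8, 63.4]), 6.5) z 0.2454
translation [ 0.012 -0.048  0.131] dr z(world -0.4 deg)->tool 0.004 tilt 0.03 j [ 0.41  0.69 -0.46  1.71  0.39  0.84  1.47]
```

```bash
python3 -m crank '{"translation":[[0.01,-0.03,0],[0.01,-0.048,0.02],[0.01,-0.048,0.08],[0.01,-0.048,0.1],[0.01,-0.048,0.1]],"dr":[[0,0,0.004],[0,0,0.004],[0,0,0.004],[0,0,0.004],[0,0,0.004]],"jaw":[56,56,56,56,56]}'; python3 - <<'E'
from h import *
p=eyes.snapshot("scene");boxes(p,.20,.25)
go(.567,-.1404,.08,6.6)
E
```

```text
t: 27.8
tool_pos: [0.5664, -0.1414, 0.2016]
eef_rot: [-0.057, 0.998, 0.0, -0.001]
ft_force: [0.2, -0.1, -4.7]
finger_gap: 0.063
grasp_force: 57.6
[ 256  154   33   38 1108] (array([ 593. , -137.4]), array([93.2, 63.2]), 5.7) z 0.2193
translation [-0.001  0.004  0.489] dr z(world +0.1 deg)->tool -0.001 tilt 0.04 j [ 0.42  0.72 -0.44  1.73  0.41  0.78  1.46]
```

```bash
python3 -m crank '{"translation":[[-0.002,0.002,0.1],[-0.002,0.002,0.2],[-0.002,0.002,0.3],[-0.002,0.002,0.38],[-0.002,0.002,0.426],[-0.002,0.002,0.426]],"dr":[[0,0,0],[0,0,0],[0,0,0],[0,0,0],[0,0,0],[0,0,0]],"jaw":[56,56,56,56,56,56]}'
python3 -m crank '{"translation":[[0,0,0.03],[0,0,0.044],[0,0,0.05],[0,0,0.05]],"dr":[[0,0,0],[0,0,0],[0,0,0],[0,0,0]],"jaw":[56,56,56,56]}'
```

```text
t: 28.6
tool_pos: [0.5672, -0.141, 0.0957]
eef_rot: [-0.057, 0.998, 0.0, -0.0]
ft_force: [-0.3, -0.1, -3.6]
finger_gap: 0.063
grasp_force: 57.5
t: 29.1
tool_pos: [0.5673, -0.1412, 0.0836]
eef_rot: [-0.057, 0.998, 0.0, 0.0]
ft_force: [-0.1, 0.1, -5.0]
finger_gap: 0.0631
grasp_force: 57.7
```

```bash
python3 -m crank '{"translation":[[0,0,0.004],[0,0,0.008],[0,0,0.012],[0,0,0.012]],"dr":[[0,0,0],[0,0,0],[0,0,0],[0,0,0]],"jaw":[56,56,56,56]}'
```

```text
t: 29.6
tool_pos: [0.5672, -0.1412, 0.0804]
eef_rot: [-0.057, 0.998, 0.0, -0.0]
ft_force: [0.4, 0.4, -3.8]
finger_gap: 0.0631
grasp_force: 57.7
```

```bash
python3 -m crank '{"translation":[[0,0,0.003],[0,0,0.003]],"dr":[[0,0,0],[0,0,0]],"jaw":[56,56]}'
```

```text
t: 29.85
tool_pos: [0.5674, -0.1412, 0.08]
eef_rot: [-0.057, 0.998, -0.0, 0.0]
ft_force: [-0.4, 0.4, -2.4]
finger_gap: 0.0633
grasp_force: 57.9
```

```bash
python3 -m crank '{"translation":[[0,0,0.003],[0,0,0.003]],"dr":[[0,0,0],[0,0,0]],"jaw":[56,56]}'
```

```text
t: 30.1
tool_pos: [0.5674, -0.1412, 0.08]
eef_rot: [-0.057, 0.998, -0.0, 0.0]
ft_force: [-2.6, -0.1, 5.2]
finger_gap: 0.0634
grasp_force: 58.9
```

Seated. Release and rise, then go to B2.

```bash
python3 -m crank '{"translation":[[0,0,-0.003],[0,0,-0.003],[0,0,-0.003],[0,0,-0.003],[0,0,-0.1],[0,0,-0.3],[0,0,-0.45]],"dr":[[0,0,0],[0,0,0],[0,0,0],[0,0,0],[0,0,0],[0,0,0],[0,0,0]],"jaw":[66,80,85,85,85,85,85]}' 45
python3 -m crank '{"translation":[[0,0,0],[0,0,0]],"dr":[[0,0,0],[0,0,0]],"jaw":[85,85]}';python3 - <<'E'
from h import *
p=eyes.snapshot("scene");boxes(p);boxes(p,.085,.11)
go(.5923,.1292,.13,30.7)
E
```

```text
t: 30.98
tool_pos: [0.5676, -0.1411, 0.1931]
eef_rot: [-0.057, 0.998, 0.0, 0.0]
ft_force: [1.0, 0.5, -0.6]
finger_gap: 0.0849
grasp_force: 0.0
t: 31.22
tool_pos: [0.5666, -0.1414, 0.1909]
eef_rot: [-0.057, 0.998, 0.0, -0.001]
ft_force: [0.4, 0.2, -0.8]
finger_gap: 0.085
grasp_force: 0.0
[ 366  200   53   59 1484] (array([592.3, 128.6]), array([150. ,  64.3]), 30.1) z 0.0456
[227 282  36  27 526] (array([ 794.2, -178.5]), array([70.4, 37.7]), -57.2) z 0.0458
[ 262  169   31   54 1471] (array([ 566.1, -140.2]), array([149.4,  63.2]), 5.8) z 0.0976
translation [-0.226  1.063  0.241] dr z(world +24.2 deg)->tool -0.269 tilt 0.13 j [ 0.42  0.74 -0.44  1.74  0.43  0.76  1.45]
```

```bash
python3 -m crank '{"translation":[[-0.21,1,0],[-0.21,1,0],[-0.21,1,0],[-0.21,1,0],[-0.21,1,0.1],[-0.21,1,0.2],[-0.21,1,0.2],[-0.21,1,0.2]],"dr":[[0,0,-0.1],[0,0,-0.2],[0,0,-0.269],[0,0,-0.269],[0,0,-0.269],[0,0,-0.269],[0,0,-0.269],[0,0,-0.269]],"jaw":[85,85,85,85,85,85,85,85]}';python3 - <<'E'
from h import *
go(.5923,.1292,.028,30.7)
E
```

```text
t: 32.28
tool_pos: [0.5912, 0.1131, 0.1415]
eef_rot: [-0.265, 0.964, 0.0, -0.0]
ft_force: [0.2, -0.2, -0.0]
finger_gap: 0.085
grasp_force: 0.0
translation [-0.037  0.053  0.454] dr z(world +0.0 deg)->tool -0.000 tilt 0.02 j [ 0.    0.83 -0.48  1.72  0.54  0.72  1.35]
```

```bash
python3 -m crank '{"translation":[[-0.037,0.053,0],[-0.037,0.053,0.12],[-0.037,0.053,0.25],[-0.037,0.053,0.34],[-0.037,0.053,0.34]],"dr":[[0,0,0],[0,0,0],[0,0,0],[0,0,0],[0,0,0]],"jaw":[85,85,85,85,85]}';python3 - <<'E'
from h import *
go(.5923,.1292,.028,30.7)
E
```

```text
t: 32.9
tool_pos: [0.5917, 0.1303, 0.0559]
eef_rot: [-0.265, 0.964, 0.0, -0.001]
ft_force: [0.7, -0.3, 0.2]
finger_gap: 0.0848
grasp_force: 0.0
translation [ 0.    -0.005  0.112] dr z(world -0.1 deg)->tool 0.001 tilt 0.1 j [-0.07  0.96 -0.4   1.74  0.62  0.57  1.26]
```

```bash
python3 -m crank '{"translation":[[0,-0.004,0.07],[0,-0.004,0.112],[0,-0.004,0.112],[0,-0.004,0.112],[0,-0.004,0.112],[0,-0.004,0.112],[0,-0.004,0.09],[0,-0.004,0.02]],"dr":[[0,0,0],[0,0,0],[0,0,0],[0,0,0],[0,0,0],[0,0,0],[0,0,0],[0,0,0]],"jaw":[85,85,62,56,56,56,56,56]}' 45
python3 -m crank '{"translation":[[0,0,-0.1],[0,0,-0.3],[0,0,-0.45],[0,0,-0.6],[0,0,-0.7],[0,0,-0.7],[0,0,-0.7]],"dr":[[0,0,0],[0,0,0],[0,0,0],[0,0,0],[0,0,0],[0,0,0],[0,0,0]],"jaw":[56,56,56,56,56,56,56]}'; python3 - <<'E'
from h import *
go(.567,-.1406,.225,6.6)
E
```

```text
t: 33.9
tool_pos: [0.5922, 0.1281, 0.0516]
eef_rot: [-0.265, 0.964, -0.0, -0.001]
ft_force: [-0.8, 0.1, -1.3]
finger_gap: 0.0636
grasp_force: 51.3
t: 34.78
tool_pos: [0.5921, 0.1279, 0.2259]
eef_rot: [-0.265, 0.964, -0.0, -0.001]
ft_force: [0.5, 0.1, -3.1]
finger_gap: 0.0635
grasp_force: 51.5
translation [ 0.635 -0.872  0.005] dr z(world -24.1 deg)->tool 0.268 tilt 0.09 j [ 0.01  0.73 -0.55  1.64  0.46  0.9   1.4 ]
```

```bash
python3 -m crank '{"translation":[[0.1,-0.13,0],[0.22,-0.3,0],[0.35,-0.48,0],[0.48,-0.66,0],[0.6,-0.82,0],[0.635,-0.87,0],[0.635,-0.87,0],[0.635,-0.87,0]],"dr":[[0,0,0.05],[0,0,0.1],[0,0,0.16],[0,0,0.22],[0,0,0.268],[0,0,0.268],[0,0,0.268],[0,0,0.268]],"jaw":[56,56,56,56,56,56,56,56]}'
python3 -m crank '{"translation":[[0,0,0],[0,0,0]],"dr":[[0,0,0],[0,0,0]],"jaw":[56,56]}'; python3 - <<'E'
from h import *
for n in("scene",):
    p=eyes.snapshot(n);boxes(p,.22,.27)
go(.567,-.1406,.195,6.6)
E
```

```text
t: 35.78
tool_pos: [0.5676, -0.137, 0.2261]
eef_rot: [-0.059, 0.998, 0.001, -0.0]
ft_force: [-1.8, 0.4, -2.1]
finger_gap: 0.0632
grasp_force: 51.4
t: 36.02
tool_pos: [0.5676, -0.1384, 0.2265]
eef_rot: [-0.058, 0.998, 0.0, 0.0]
ft_force: [0.4, -0.2, -2.5]
finger_gap: 0.0632
grasp_force: 51.4
[ 256  147   34   39 1185] (array([ 594.5, -134.3]), array([96.1, 63.4]), 7.1) z 0.2437
translation [ 0.003 -0.007  0.126] dr z(world -0.1 deg)->tool 0.001 tilt 0.02 j [ 0.43  0.69 -0.46  1.71  0.39  0.84  1.48]
```

```bash
python3 -m crank '{"translation":[[0.008,-0.01,0],[0.008,-0.01,0.1],[0.008,-0.01,0.2],[0.008,-0.01,0.28],[0.008,-0.01,0.34],[0.008,-0.01,0.34],[0.008,-0.01,0.34]],"dr":[[0,0,0],[0,0,0],[0,0,0],[0,0,0],[0,0,0],[0,0,0],[0,0,0]],"jaw":[56,56,56,56,56,56,56]}'; python3 - <<'E'
from h import *
for n in("scene",):
    p=eyes.snapshot(n);boxes(p,.15,.17)
go(.567,-.1406,.1265,6.6)
E
```

```text
t: 36.95
tool_pos: [0.5663, -0.1424, 0.1422]
eef_rot: [-0.057, 0.998, -0.0, 0.001]
ft_force: [0.3, -0.4, -3.1]
finger_gap: 0.0633
grasp_force: 51.3
[545  29  95  56 772] (array([ 63.7, 656.3]), array([310.9, 163.5]), 50.8) z 0.1657
[259 172  31  36 992] (array([ 593. , -138.6]), array([93.3, 63.7]), 6.9) z 0.1593
translation [-0.003  0.007  0.063] dr z(world +0.0 deg)->tool -0.000 tilt 0.1 j [ 0.4   0.8  -0.4   1.78  0.47  0.66  1.41]
```

```bash
python3 -m crank '{"translation":[[-0.005,0.006,0],[-0.005,0.006,0.03],[-0.005,0.006,0.048],[-0.005,0.006,0.056],[-0.005,0.006,0.056]],"dr":[[0,0,0],[0,0,0],[0,0,0],[0,0,0],[0,0,0]],"jaw":[56,56,56,56,56]}'
python3 -m crank '{"translation":[[0,0,0.003],[0,0,0.006],[0,0,0.006]],"dr":[[0,0,0],[0,0,0],[0,0,0]],"jaw":[56,56,56]}'
```

```text
t: 37.62
tool_pos: [0.5666, -0.1408, 0.1272]
eef_rot: [-0.057, 0.998, 0.0, -0.0]
ft_force: [-0.7, 0.6, -2.2]
finger_gap: 0.0637
grasp_force: 51.3
t: 38.0
tool_pos: [0.5669, -0.1408, 0.1265]
eef_rot: [-0.057, 0.998, -0.0, 0.0]
ft_force: [-0.9, -0.2, 3.3]
finger_gap: 0.0631
grasp_force: 51.8
```

Seated with +3 N contact. Release and rise.

```bash
python3 -m crank '{"translation":[[0,0,-0.002],[0,0,-0.002],[0,0,-0.002],[0,0,-0.002],[0,0,-0.1],[0,0,-0.3],[0,0,-0.5],[0,0,-0.5]],"dr":[[0,0,0],[0,0,0],[0,0,0],[0,0,0],[0,0,0],[0,0,0],[0,0,0],[0,0,0]],"jaw":[66,80,85,85,85,85,85,85]}'
python3 -m crank '{"translation":[[0,0.8,0],[0,0.8,0],[0,0.8,0],[0,0.8,0],[0,0.8,0],[0,0.8,0]],"dr":[[0,0,0],[0,0,0],[0,0,0],[0,0,0],[0,0,0],[0,0,0]],"jaw":[85,85,85,85,85,85]}'
python3 - <<'E'
from h import *
for n in("scene","top"):
    p=eyes.snapshot(n);boxes(p,.13,.155);cv2.imwrite(f"pics/{n}3.png",p["frame"])
f=cv2.imread("pics/scene3.png")[80:330,150:480]
cv2.imwrite("pics/c3.png",cv2.resize(f,None,fx=2.4,fy=2.4))
E
```

```text
t: 39.0
tool_pos: [0.5695, -0.1407, 0.2551]
eef_rot: [-0.057, 0.998, -0.001, 0.004]
ft_force: [0.6, -0.1, -0.3]
finger_gap: 0.0852
grasp_force: 0.0
t: 39.75
tool_pos: [0.544, 0.0553, 0.2504]
eef_rot: [-0.056, 0.998, -0.001, -0.001]
ft_force: [-0.5, 0.6, 0.0]
finger_gap: 0.0853
grasp_force: 0.0
[ 261  157   31   56 1598] (array([ 567.1, -139.6]), array([150.7,  63.3]), 6.7) z 0.1436
[ 336  159   32   61 1466] (array([ 565.3, -139.8]), array([150.2,  63.6]), 6.5) z 0.1436
```

View pics/c3.png

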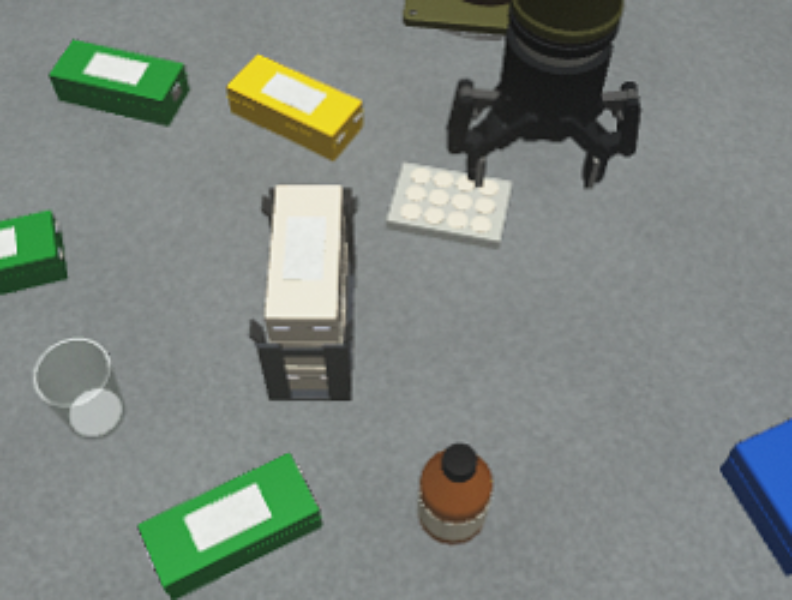

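The view shows all three boxes piled flat in the rack at (305,260), with the top at 144 mm. The bystanders are undisturbed and the gripper is clear.

```bash
python3 -c "
from cell import job
print(job.sign_off())"
```

```text
the job is handed in; nothing more can be done
None
```

All three slide boxes are stacked flat in the rack with the heaviest at the bottom (0.75 kg, then 0.45 kg, then 0.21 kg), lids up; nothing else on the bench was touched, and I handed the job in at about 40 s.

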